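# Feel out the keyway of a quoin and lock up a forme

## Robot

A 7-joint arm with a two-finger parallel gripper is mounted at the origin on the work surface. World frame = base frame: x ahead of the robot, y to its left, z up, the work surface at z = 0. Lengths are in mm, angles in rad, forces in N, time in s.
With the tool pointing down it reaches from about 400 to 750 mm from the base axis. Payload 19.5 kg.
Tool frame: the origin (TCP) lies midway between the tips of the shut fingers; the grasp point (between the pads) lies 19 mm behind it; z points along the fingers, y is the line along which they close (so a half turn about z gives the same grasp; the last joint's range is limited). The gripper opens to 85 mm and grips with 20 to 120 N. Pads are 22 mm wide; open, the fingers measure 114 mm over their backs; the gripper's body (76 mm by 85 mm) begins 54 mm behind the grasp point. The pads swing forward as they close: fully open they stand 13 mm farther back than shut.
Start: joints at [1.061, 0.707, -0.028, 1.485, 0.022, 0.951, -0.075], TCP at [259.27, -513.2, 231.268] pointing down, gripper open.
Joint ranges: [-2.71, 2.71], [-0.32, 2.16], [-1.57, 1.52], [0, 2.45], [-1.46, 4.6], [0, 2.02], [-2.83, 2.83]. Speed limits (rad/s): [1.89, 1.89, 2.57, 2.57, 3.01, 3.01, 3.01].

## Interface

Orientations are given as a unit quaternion [x, y, z, w].
In Python, from rig import robot, viewer gives the robot as it stands.
- The arm moves only by the tool apply_moves, never from a script. Its argument "motion" is a list of rows, each a list of 7 numbers: the shift along the tool's x, y, z in cm, then the turn, a rotation vector about the tool's x, y, z in rad, then the gripper command: -1 is fully open, 1 is shut, values between are in proportion. In form: [[x, y, z, wx, wy, wz, fingers], ...]. A call has 1 to 12 rows; each row shifts and turns the commanded pose from where the row before left it, along the tool's axes as they then stand; what a row does not reach is not made up. A row lasts 1/10 s, in which the tool goes at most 50 mm and 8.59 degrees, less where a joint would pass 70% of its speed; a pose out of reach is approached as far as the arm can. A call with a gripper value outside its range is refused whole. The fingers move at their own pace and stop on an object; "newtons" is the grip in N (left out, the last holds). Time passes only in rows, so rows that do not move let the fingers close. It gives the time, the measured TCP pose, the force, the opening and the grip force at its end, in the units of the state.
- robot.read_state(): the state, without advancing time (a new reading comes with each control period).
- viewer.read_camera(name): name is "scene" or "top"; returns the picture (400x640x3 uint8, blue, green, red); there is no depth.
- viewer.camera_params(name): a dict with "mtx" (3x3 intrinsics, pixels), "rvec" (rotation vector, rad) and "tvec" (3), from world to camera coordinates, as OpenCV has them. Camera axes: x right, y down, z forward; pixel columns grow to the right and rows downward; lengths in mm; the calibration is good to about 2 mm. A picture is of the moment at which its call begins. camera_params takes no time and is no camera call.
- robot.sign_off(): hands the job in; it is judged then, once.
Trained networks look in the newest picture that a camera, given by its name, has taken for a name from the list of things; names that differ only in an ending like _2 or _b are one class to them, and where a whole thing is asked for, a point or a joint stands for the part that bears it (a point fixed in the world has none). Each returns a list of dicts, best first, with "conf" (0 to 1); they miss things now and then, are a little off and sometimes report something else, mostly with a low value. They report only what shows in the picture. A call takes as long as a camera call.
- viewer.regions_of(camera, target): "mask" (400x640 bool, what is visible of it) and "extent" ([left, top, right, bottom] in pixels, round what is visible of it).
The state is a dict: "t": time; "qpos": joint angles; "qd": joint speeds; "joint_torque": joint torques, N m; "position": TCP position; "eef_rot": TCP orientation; "force": force on the tool from outside, world axes, zero at the start; "moment": the same for the moment, N m; "width": finger opening in mm; "grip_force": force on a finger pad.
Only numpy, scipy, OpenCV 4.12 (cv2) and the standard library are available. Lean on these libraries where they do the work, as an engineer would, in place of code of your own. Each camera call takes 0.05 s, during which the arm holds its last target. There are 200 camera calls.

## Task

Take the T-handled quoin key from its wooden block, set its blade on the top of the long loose quoin in the chase and draw it along, pressing lightly, until you feel it drop into the keyway. Stop there, push the blade fully down and turn the key clockwise a good quarter turn to lock the forme, then lift it out and stand it back in its hole in the block. Be gentle with key and quoin, never touch the type, and leave the planer, mallet and composing stick alone.

Things in the scene. Friction and masses are not known exactly. Their poses are not given: they have to be found in the camera images.
- chase: Fixed dark steel frame on the stone, 230 (x) by 300 (y) mm, bars 15 wide, 16 high, packed with wooden furniture 15 mm high, type and two steel quoins. Origin: its centre at the stone's surface; z up. The long loose quoin lies along y near the -x side (see quoin_row), top 17 mm above the stone. The shorter one on the +y side, along x, is tight already and not used.
- quoin_row (a point): Point on the chase at x = -75, y = 0, z = 17 mm, axes as the chase's: on the middle line of the long quoin's top, a flat steel bar along y, 150 long, 22 wide. How far along y the quoin stands is not measured: its middle, where the keyway is, lies between y = -28 and +28 mm of this point; the stretch y = -45 to +45 is always on the bar.
- quoin_cam (a joint): Angle (rad) of the cam, a disc 18 mm across, flush in the middle of the long quoin's top. Its keyway is a slot 14 mm long (along the chase's x at 0), 6 wide (y), 13 deep. 0 to 0.08 is loose; grows clockwise from above to a stop at 1.57; tight from 1.0. Needs about 0.06 N m, stays where left. The blade has some 0.3 rad of play in the slot: turn the key that much more.
- type: Metal type, fixed in the chase: a block 85 (x) by 170 (y) mm, face 23.3 mm above the stone. Its origin and axes are the chase's; it spans x = -35 to +50, y = -85 to +85 mm. Not to be touched.
- key_block: Fixed dark wooden block 75 (x) by 95 (y) by 42 mm high. Origin: centre of its underside; z up. In the middle of its top is a square hole, 13 mm wide and 36 mm deep with a chamfered mouth, for the key.
- key: Loose steel T-handled key, 76 mm long, 0.14 kg, upright in the block. Origin: centre of the blade's end; z up the shank. Blade 10 (x) by 4 (y), 14 long; round shank 10 mm across up to z = 58; cross handle along x, 64 long, 12 thick (y), z = 58 to 76. In the block its lower 36 mm are in the hole, the handle's underside 22 mm above the block. It fits the hole at any yaw.
- key_grip (a point): Middle of the key's cross handle, 67 mm above the blade's end, where to grip it across its 12 mm thickness; axes as the key's.
- planer: Bystander: loose wooden planer block 85 by 95 by 42 mm, origin under its centre.
- mallet: Bystander: loose wooden mallet, head 60 by 95 by 55 mm, handle 200 mm long towards its -x; origin under the head's centre.
- stick: Bystander: loose steel composing stick, a shallow tray 56 by 250 (y) mm, 22 mm high; origin under its centre.

How it is judged (in metres and radians):
On the way, in this order (a step that is already met when the one before it is completed fails the run):
1. the blade's end rests on the top of the long quoin (x of key in the frame of chase between -0.084 and -0.066 m and y of key in the frame of chase between -0.105 and 0.105 m and z of key in the frame of chase between 0.0145 and 0.0195 m and angle between key's own z axis and vertical below 0.2 rad and contact force between key and chase above 0.3 N), for 0.2 s.
2. the blade is in the keyway, at least 9 mm down (x of key in the frame of chase between -0.084 and -0.066 m and y of key in the frame of chase between -0.105 and 0.105 m and z of key in the frame of chase below 0.008 m and angle between key's own z axis and vertical below 0.2 rad), for 0.2 s.
3. the cam is turned to 1.0 rad or more by the key in it (x of key in the frame of chase between -0.084 and -0.066 m and y of key in the frame of chase between -0.105 and 0.105 m and z of key in the frame of chase below 0.01 m and value of joint quoin_cam above 1 rad), for 0.1 s.
At the end, for the whole second after the job is handed in: The cam stands at 1.0 rad or more; the key stands at rest in the hole of its block, released, blade end within 6 mm of the hole's middle and 12 mm above the stone or lower, tilted less than 0.15 rad (value of joint quoin_cam above 1 rad and horizontal distance between key and key_block below 0.006 m and z of key in the frame of key_block below 0.012 m and angle between key's own z axis and vertical below 0.15 rad and linear speed of key below 0.02 m/s and contact force between key and the fingers below 0.1 N); the robot touches nothing.
It fails at once if the key bears on the quoin or chase with more than 35 N (contact force between key and chase above 35 N).
It fails at once if the key, the fingers or the arm touch the type (contact force between any of key, the fingers, the arm and type above 0.5 N).
It fails at once if planer, mallet or composing stick moved more than 10 mm (distance of any of planer, mallet, stick from where it was at the start of the episode above 0.01 m).
It also fails if it takes over 67 s, if anything falls off the work surface, if the arm or the gripper's body presses on something with over 40 N, if the wrist force passes 120 N, or if a joint passes its speed limit or range.

## Working session

There is one attempt and no reset: what is moved stays moved. The work goes in short steps, Python scripts to look and compute and a tool call to move; the robot and the scene stay as the last step left them, time stands still between calls to the robot, and variables do not carry over. Pictures are saved under pics/ and viewed, at most 10 in all, crops included, and the job is handed in when it is done.

Besides the shell and the picture viewer there is one more tool, called after "Emit:" as a command line: name --pt "numbers of a row" for each row, then --argument value for the rest. apply_moves: Moves the arm, as the interface text tells. Its arguments: {"type":"object","properties":{"motion":{"type":"array"},"newtons":{"type":"number"}},"required":["motion"]}

```bash
mkdir -p pics; ls; cat > h.py <<'E'
import numpy as np, cv2
from rig import robot, viewer
from scipy.spatial.transform import Rotation as R
def cam(n):
    p=viewer.camera_params(n); return np.array(p["mtx"],float),np.array(p["rvec"],float).ravel(),np.array(p["tvec"],float).ravel()
def back(n,uv,z):
    K,r,t=cam(n); M=cv2.Rodrigues(r)[0]; C=-M.T@t
    uv=np.atleast_2d(np.array(uv,float)); d=(M.T@np.linalg.inv(K)@np.c_[uv,np.ones(len(uv))].T).T
    return C+d*((z-C[2])/d[:,2])[:,None]
def proj(n,P):
    K,r,t=cam(n); return cv2.projectPoints(np.atleast_2d(np.array(P,float)),r,t,K,None)[0][:,0]
def quad(m):
    c=max(cv2.findContours(m.astype('uint8'),0,2)[0],key=cv2.contourArea); return cv2.minAreaRect(c),c
E
python3 - <<'E'
from h import *
s=robot.read_state(); print({k:np.round(v,3) for k,v in s.items()})
for n in("top","scene"):
    im=viewer.read_camera(n); cv2.imwrite(f"pics/{n}0.png",im)
    K,r,t=cam(n); print(n,K.round(1).tolist(),(-cv2.Rodrigues(r)[0].T@t).round(0))
    for o in("chase","key_block","key","type","quoin_row","quoin_cam"):
        for d in viewer.regions_of(n,o)[:2]:
            print(n,o,round(d["conf"],2),np.round(d["extent"]),d["mask"].sum(), np.round(quad(d["mask"])[0][0],1))
E
```

```text
pics
{'t': np.float64(0.0), 'qpos': array([ 1.061,  0.707, -0.028,  1.485,  0.022,  0.951, -0.075]), 'qd': array([ 0.001, -0.002, -0.001,  0.001, -0.   , -0.001,  0.001]), 'joint_torque': array([-0.0000e+00, -8.8320e+01,  1.2340e+00, -2.3617e+01,  1.7000e-02,
        7.0000e-03, -0.0000e+00]), 'position': array([ 259.162, -512.991,  230.839]), 'eef_rot': array([ 0.973,  0.232, -0.   , -0.001]), 'force': array([-1.253,  0.518,  0.335]), 'moment': array([ 0.042, -0.02 , -0.043]), 'grip_force': np.float64(0.0), 'width': np.float64(85.296)}
top [[373.1, 0.0, 317.8], [0.0, 373.1, 196.7], [0.0, 0.0, 1.0]] [494. -23. 950.]
top chase 0.71 [259. 136. 383. 234.] 9790 [319.8 183.6]
top key_block 0.79 [182. 223. 227. 256.] 1085 [206.8 239.9]
top key 0.61 [195. 228. 206. 254.] 195 [201.4 241.5]
top type 0.74 [286. 163. 355. 201.] 2321 [318.7 180.3]
top quoin_row 0.93 [256. 133. 381. 236.] 9933 [319.6 183.8]
scene [[477.0, 0.0, 317.1], [0.0, 477.0, 202.5], [0.0, 0.0, 1.0]] [1418. -712.  881.]
scene chase 0.68 [259. 182. 392. 267.] 5437 [323.9 222.1]
scene key_block 0.81 [345. 154. 381. 180.] 657 [361.5 167. ]
scene key 0.59 [357. 145. 363. 160.] 71 [362.1 152.8]
scene type 0.92 [296. 202. 356. 240.] 1256 [325.7 220.8]
scene quoin_row 0.86 [265. 189. 386. 268.] 5099 [325.7 224.4]
```

```bash
python3 - <<'E'
from h import *
a=cv2.imread("pics/top0.png"); cv2.imwrite("pics/tc.png",cv2.resize(a[110:270,170:410],None,fx=3.3,fy=3.3,interpolation=cv2.INTER_CUBIC))
E
```

```text
(no output)
```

View pics/top0.png

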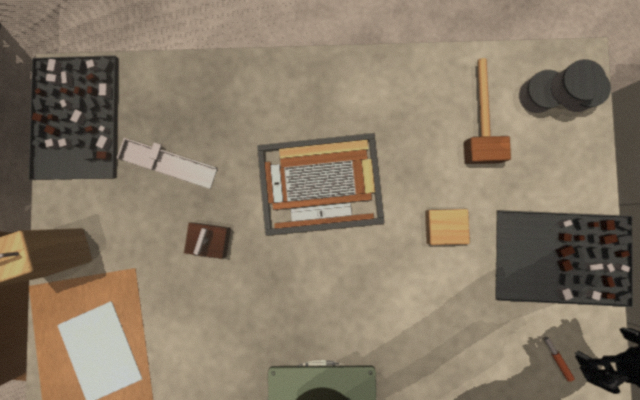

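View pics/tc.png

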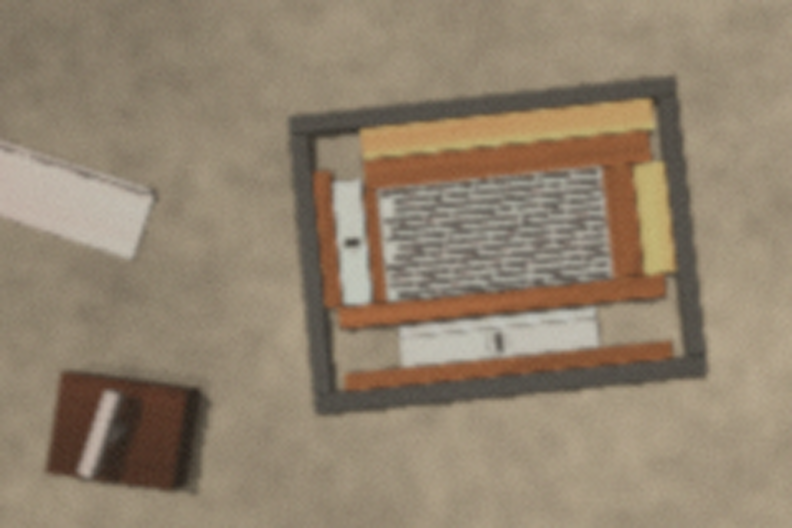

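View pics/scene0.png

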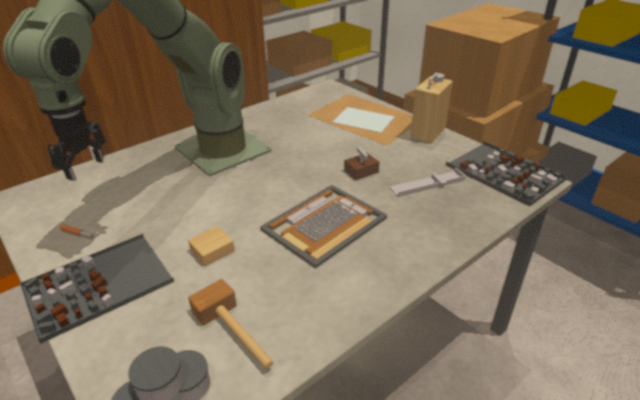

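The top view shows image up = world +x. The chase is at about (320,184), with its long quoin at the bottom and what looks like a keyway near (321,213). The block is at (207,240), with the key handle slanted at about (200,242). Next I fit the poses.

```bash
cat > fit.py <<'E'
from h import *
from scipy.optimize import minimize
def sil(n,x,y,a,sx,sy,z0,z1):
    c=R.from_euler('z',a).as_matrix()
    P=[c@[i*sx/2,j*sy/2,0]+[x,y,z] for i in(-1,1) for j in(-1,1) for z in(z0,z1)]
    return cv2.convexHull(proj(n,P).astype(np.float32))[:,0]
def fitbox(n,mask,dims,x0):
    S=8; cs=cv2.convexHull(quad(mask)[1])[:,0]; lo=cs.min(0)-8; hi=cs.max(0)+8
    m=np.zeros(mask.shape,'uint8'); cv2.fillPoly(m,[cs],1); m=m[lo[1]:hi[1],lo[0]:hi[0]]
    m=cv2.resize(m,None,fx=S,fy=S,interpolation=0)
    def f(p):
        h=(sil(n,p[0],p[1],p[2]/50,*dims)-lo+.5)*S; q=np.zeros_like(m); cv2.fillPoly(q,[h.round().astype(int)],1)
        return 1-(m&q).sum()/(m|q).sum()
    x0=np.array([x0[0],x0[1],x0[2]*50])
    r=minimize(f,x0,method='Nelder-Mead',options=dict(initial_simplex=x0+np.vstack([np.zeros(3),np.eye(3)*6])))
    return np.r_[r.x[:2],r.x[2]/50,1-r.fun]
E
python3 - <<'E'
from fit import *
cr=lambda *p:np.array(p)/3.3+[170,110]
print("chase corners",back("top",cr((291,117),(675,78),(706,376),(318,412)),16).round(1).tolist())
q=back("top",cr((499,342),(399,345),(598,333)),17);print("keyway,ends",q.round(1).tolist())
b=back("top",cr((62,372),(198,385),(182,488),(47,473)),42);print("block",b.round(1).tolist())
k=back("top",cr((103,391),(120,393),(97,477),(80,475)),82);print("key",k.round(1).tolist(),k.mean(0))
D=dict(chase=(230,300,0,16),key_block=(75,95,0,42),key=(64,12,64,82),type=(85,170,15,23.3))
c0=dict(chase=(520,-25,.1),key_block=(380,270,-.1),key=(380,280,-.25),type=(530,-25,.1))
for n in("top","scene"):
    for o in D:
        viewer.read_camera(n)
        r=viewer.regions_of(n,o)
        if r: print(n,o,round(r[0]["conf"],2),fitbox(n,r[0]["mask"],D[o],c0[o]).round(3))
E
```

```text
chase corners [[684.2, 149.4, 16.0], [707.7, -145.8, 16.0], [480.1, -163.0, 16.0], [457.9, 130.5, 16.0]]
keyway,ends [[508.4, -7.6, 17.0], [507.5, 68.2, 17.0], [513.9, -82.6, 17.0]]
block [[491.5, 316.8, 42.0], [480.2, 215.2, 42.0], [404.8, 227.3, 42.0], [417.3, 327.7, 42.0]]
key [[477.7, 272.4, 82.0], [476.1, 260.3, 82.0], [417.3, 276.6, 82.0], [418.9, 288.7, 82.0]] [447.49434478 274.47952211  82.        ]
top chase 0.89 [ 5.84225e+02 -4.48400e+00  8.20000e-02  9.77000e-01]
top key 0.75 [ 3.8e+02  2.8e+02 -2.5e-01  0.0e+00]
top type 0.9 [ 5.92145e+02 -4.36300e+00  6.70000e-02  9.53000e-01]
scene chase 0.82 [ 5.84608e+02 -4.06500e+00  8.20000e-02  9.83000e-01]
scene key_block 0.91 [ 4.49595e+02  2.75440e+02 -7.00000e-02  9.18000e-01]
scene key 0.54 [ 3.8e+02  2.8e+02 -2.5e-01  0.0e+00]
scene type 0.75 [ 5.93852e+02 -3.33700e+00  7.10000e-02  9.54000e-01]
```

```bash
python3 - <<'E'
from fit import *
for n in("top","scene"):
    viewer.read_camera(n)
    for o,d,x0 in(("key_block",(75,95,0,42),(449,275,-.1)),("key",(64,12,64,82),(448,275,-.27))):
      for _ in range(3):
        r=viewer.regions_of(n,o)
        if r: print(n,o,round(r[0]["conf"],2),fitbox(n,r[0]["mask"],d,x0).round(3))
s=robot.read_state();print(s["position"],R.from_quat(s["eef_rot"]).as_matrix().round(3).tolist())
E
```

```text
top key_block 0.81 [ 4.49244e+02  2.79293e+02 -1.54000e-01  9.49000e-01]
top key_block 0.81 [ 4.49244e+02  2.79293e+02 -1.54000e-01  9.49000e-01]
top key_block 0.81 [ 4.49244e+02  2.79293e+02 -1.54000e-01  9.49000e-01]
top key 0.57 [ 4.48970e+02  2.77783e+02 -3.40000e-01  7.86000e-01]
top key 0.57 [ 4.48970e+02  2.77783e+02 -3.40000e-01  7.86000e-01]
top key 0.57 [ 4.48970e+02  2.77783e+02 -3.40000e-01  7.86000e-01]
scene key_block 0.9 [ 4.49550e+02  2.78235e+02 -1.61000e-01  9.30000e-01]
scene key_block 0.9 [ 4.49550e+02  2.78235e+02 -1.61000e-01  9.30000e-01]
scene key_block 0.9 [ 4.49550e+02  2.78235e+02 -1.61000e-01  9.30000e-01]
scene key 0.54 [ 4.51045e+02  2.72588e+02 -4.47000e-01  7.97000e-01]
scene key 0.54 [ 4.51045e+02  2.72588e+02 -4.47000e-01  7.97000e-01]
scene key 0.54 [ 4.51045e+02  2.72588e+02 -4.47000e-01  7.97000e-01]
[ 259.23503049 -513.20034478  231.25466427] [[0.893, 0.451, -0.0], [0.451, -0.893, 0.0], [-0.0, -0.0, -1.0]]
```

Emit:
apply_moves --pt "3.5 -2.46 0 0 0 0 -1" --pt "3.5 -2.46 0 0 0 0 -1" --pt "3.5 -2.46 0 0 0 0 -1" --pt "3.5 -2.46 0 0 0 0 -1" --pt "3.5 -2.46 0 0 0 0 -1" --pt "3.5 -2.46 0 0 0 0 -1" --pt "3.5 -2.46 0 0 0 0 -1" --pt "3.5 -2.46 0 0 0 0 -1" --pt "3.5 -2.46 0 0 0 0 -1" --pt "3.5 -2.46 0 0 0 0 -1" --pt "3.5 -2.46 0 0 0 0 -1" --pt "3.5 -2.46 0 0 0 0 -1" --newtons 60

```text
t: 3.4
position: [501.7, -58.6, 231.5]
eef_rot: [0.973, 0.232, 0.0, 0.0]
force: [0.5, 0.2, 0.8]
width: 85.4
grip_force: 0.0
```

Emit:
apply_moves --pt "0 0 0 0 0 -0.14 -1" --pt "0 0 0 0 0 -0.14 -1" --pt "0 0 0 0 0 -0.14 -1" --pt "0 0 0 0 0 -0.14 -1" --pt "0 0 0 0 0 -0.14 -1" --pt "0 0 0 0 0 -0.14 -1" --pt "0 0 0 0 0 -0.14 -1" --pt "0 0 0 0 0 -0.14 -1" --pt "0 0 0 0 0 -0.14 -1" --pt "0 0 0 0 0 -0.14 -1"

```text
t: 4.4
position: [501.1, -60.4, 231.4]
eef_rot: [0.592, 0.806, 0.0, 0.0]
force: [-0.4, 0.1, -0.4]
width: 85.2
grip_force: 0.0
```

```bash
cat > rel.py <<'E'
from h import *
def rel(p,yaw=None):
    s=robot.read_state(); M=R.from_quat(s["eef_rot"]).as_matrix(); y=np.arctan2(M[1,0],M[0,0])
    print("t",round(float(s["t"]),2),"pos",s["position"].round(1),"yaw",y.round(3),"tilt",M[:,2].round(4),"F",np.round(s["force"],1),"w",np.round(s["width"],1),"q",np.round(s["qpos"],2))
    if p is not None: print("shift cm",(M.T@(np.array(p)-s["position"])/10).round(2))
    if yaw is not None: print("turn wz",-((yaw-y+np.pi)%(2*np.pi)-np.pi))
E
python3 -c "
from rel import *
rel([449,277,140],2.84)"
```

```text
t 4.4 pos [501.1 -60.4 231.4] yaw 1.873 tilt [ 1.e-04 -0.e+00 -1.e+00] F [-0.4  0.1 -0.4] w 85.2 q [ 0.27  0.62 -0.37  1.73  0.29  0.85  0.07]
shift cm [33.76  5.09  9.14]
turn wz -0.9665307549983071
```

Emit:
apply_moves --pt "4.22 0.64 0 0 0 0 -1" --pt "4.22 0.64 0 0 0 0 -1" --pt "4.22 0.64 0 0 0 0 -1" --pt "4.22 0.64 0 0 0 0 -1" --pt "4.22 0.64 0 0 0 0 -1" --pt "4.22 0.64 0 0 0 0 -1" --pt "4.22 0.64 0 0 0 0 -1" --pt "4.22 0.64 0 0 0 0 -1"

```text
t: 5.2
position: [450.8, 279.2, 231.5]
eef_rot: [0.595, 0.804, 0.0, 0.0]
force: [1.0, 0.7, 0.4]
width: 85.8
grip_force: 0.0
```

Emit:
apply_moves --pt "0 0 0.5 0 0 -0.138 -1" --pt "0 0 1 0 0 -0.138 -1" --pt "0 0 1.5 0 0 -0.138 -1" --pt "0 0 1.5 0 0 -0.138 -1" --pt "0 0 1.5 0 0 -0.138 -1" --pt "0 0 1.5 0 0 -0.138 -1" --pt "0 0 1.5 0 0 -0.138 -1" --pt "0 0 0 0 0 0 -1"

```text
t: 6.0
position: [450.8, 276.9, 139.9]
eef_rot: [0.152, 0.988, -0.001, -0.001]
force: [0.8, 0.2, 0.7]
width: 85.6
grip_force: 0.0
```

```bash
python3 - <<'E'
from rel import *
rel([449,277,54],2.84)
ims=[]
for n in("top","scene"):
    im=viewer.read_camera(n); u=proj(n,[449,277,73])[0].astype(int); print(u)
    r=viewer.regions_of(n,"key"); print([ (round(x["conf"],2),x["extent"]) for x in r])
    ims.append(cv2.resize(im[u[1]-40:u[1]+40,u[0]-50:u[0]+50],None,fx=4,fy=4,interpolation=2))
cv2.imwrite("pics/near.png",np.hstack(ims))
E
```

```text
t 6.0 pos [450.8 276.9 139.9] yaw 2.836 tilt [-0.0023 -0.0011 -1.    ] F [0.8 0.2 0.7] w 85.6 q [-0.33  0.81 -0.53  1.75  0.57  0.74  0.11]
shift cm [ 0.16 -0.03  8.59]
turn wz -0.0038214093545447803
[200 240]
[(0.62, [426.1, 206.8, 471.1, 246.6]), (0.54, [183.9, 224.4, 228.3, 253.9]), (0.46, [200.6, 229.1, 206.2, 241.9])]
[361 152]
[(0.44, [355.6, 147.9, 366.2, 160.2])]
```

View pics/near.png

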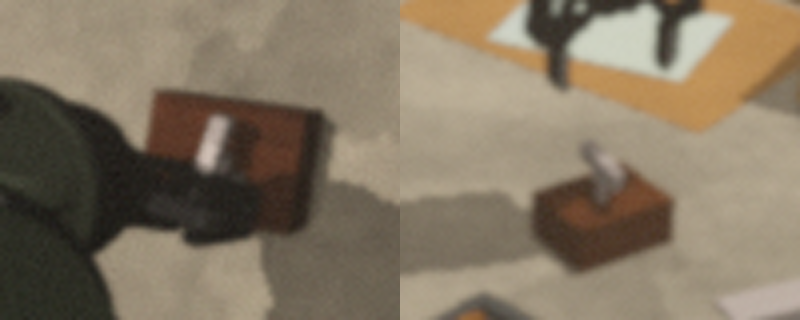

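Emit:
apply_moves --pt "0.16 0 1.5 0 0 0 -1" --pt "0 0 2 0 0 0 -1" --pt "0 0 2 0 0 0 -1" --pt "0 0 1.5 0 0 0 -1" --pt "0 0 1 0 0 0 -1" --pt "0 0 0.6 0 0 0 -1" --pt "0 0 0 0 0 0 -1" --pt "0 0 0 0 0 0 0.4" --pt "0 0 0 0 0 0 0.4" --pt "0 0 0 0 0 0 0.4" --pt "0 0 0 0 0 0 0.4"

```text
t: 7.3
position: [449.8, 278.0, 55.6]
eef_rot: [0.153, 0.988, 0.0, 0.0]
force: [-0.0, 0.4, -0.1]
width: 28.1
grip_force: 0.0
```

```bash
python3 - <<'E'
from rel import *
rel(None)
ims=[]
for n in("top","scene"):
    im=viewer.read_camera(n); u=proj(n,[449,277,73])[0].astype(int)
    ims.append(cv2.resize(im[u[1]-30:u[1]+30,u[0]-38:u[0]+37],None,fx=5.3,fy=5.3,interpolation=2))
cv2.imwrite("pics/near2.png",np.hstack(ims))
E
```

```text
t 7.3 pos [449.8 278.   55.6] yaw 2.834 tilt [ 3.e-04  3.e-04 -1.e+00] F [-0.   0.4 -0.1] w 28.1 q [-0.39  0.94 -0.42  1.81  0.69  0.54 -0.  ]
```

View pics/near2.png

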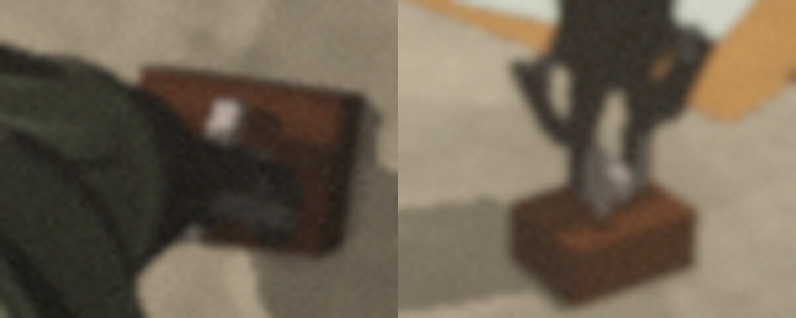

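The fingers straddle the handle, so I close.

Emit:
apply_moves --pt "0 0 0.1 0 0 0 0.6" --pt "0 0 0 0 0 0 0.75" --pt "0 0 0 0 0 0 0.85" --pt "0 0 0 0 0 0 1" --pt "0 0 0 0 0 0 1" --pt "0 0 0 0 0 0 1" --newtons 50

```text
t: 8.0
position: [449.7, 277.9, 54.3]
eef_rot: [0.153, 0.988, -0.0, -0.0]
force: [-0.1, -0.7, 0.2]
width: 11.1
grip_force: 49.5
```

```bash
python3 -c "
from rel import *
rel(None); print(robot.read_state()['moment'])"
```

```text
t 8.0 pos [449.7 277.9  54.3] yaw 2.834 tilt [-1.e-04 -0.e+00 -1.e+00] F [-0.1 -0.7  0.2] w 11.1 q [-0.4   0.94 -0.41  1.81  0.69  0.54 -0.  ]
[-0.30663622  0.02421933  0.01839697]
```

Emit:
apply_moves --pt "0 0 -0.3 0 0 0 1" --pt "0 0 -0.6 0 0 0 1" --pt "0 0 -1 0 0 0 1" --pt "0 0 -1.5 0 0 0 1" --pt "0 0 -2 0 0 0 1" --pt "0 0 -2 0 0 0 1" --pt "0 0 -1.6 0 0 0 1" --pt "0 0 0 0 0 0 1"

```text
t: 8.8
position: [450.3, 278.4, 146.7]
eef_rot: [0.153, 0.988, 0.001, 0.001]
force: [0.1, -0.0, -3.0]
width: 11.0
grip_force: 49.2
```

```bash
python3 -c "
from rel import *
rel([511.1,-28.4,110],3.224)
n='scene';im=viewer.read_camera(n);u=proj(n,[449,277,110])[0].astype(int)
cv2.imwrite('pics/near3.png',cv2.resize(im[u[1]-35:u[1]+35,u[0]-40:u[0]+40],None,fx=6,fy=6,interpolation=2))"
```

```text
t 8.8 pos [450.3 278.4 146.7] yaw 2.834 tilt [ 0.0025  0.002  -1.    ] F [ 0.1 -0.  -3. ] w 11.0 q [-0.33  0.8  -0.53  1.75  0.57  0.75  0.1 ]
shift cm [-15.09 -27.4    3.62]
turn wz -0.39042239224510666
```

View pics/near3.png

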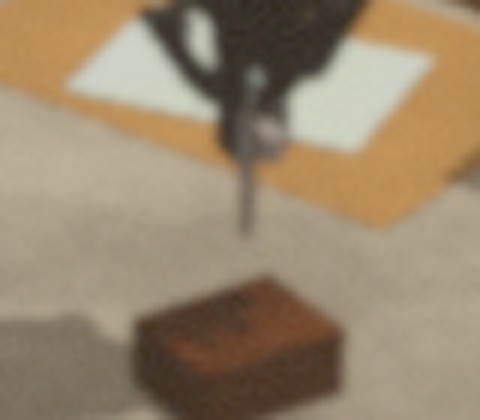

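The key is held upright and clear of the block. Now I carry it over the quoin.

Emit:
apply_moves --pt "-1.89 -3.42 0 0 0 0 1" --pt "-1.89 -3.42 0 0 0 0 1" --pt "-1.89 -3.42 0 0 0 0 1" --pt "-1.89 -3.42 0 0 0 0 1" --pt "-1.89 -3.42 0 0 0 0 1" --pt "-1.89 -3.42 0 0 0 0 1" --pt "-1.89 -3.42 0 0 0 0 1" --pt "-1.89 -3.42 0 0 0 0 1" --pt "0 0 0 0 0 -0.13 1" --pt "0 0 0 0 0 -0.13 1" --pt "0 0 0 0 0 -0.13 1" --pt "0 0 0 0 0 0 1"

```text
t: 10.05
position: [510.5, -28.7, 143.7]
eef_rot: [-0.042, 0.999, 0.0, -0.001]
force: [-0.5, -0.2, -2.4]
width: 11.0
grip_force: 49.4
```

Emit:
apply_moves --pt "0 0 1 0 0 0 1" --pt "0 0 2 0 0 0 1" --pt "0 0 1.5 0 0 0 1" --pt "0 0 1 0 0 0 1" --pt "0 0 0 0 0 0 1" --pt "0 0 0 0 0 0 1"

```text
t: 10.65
position: [510.9, -28.4, 89.5]
eef_rot: [-0.041, 0.999, 0.0, 0.0]
force: [-0.5, -0.1, -1.5]
width: 10.9
grip_force: 49.3
```

```bash
python3 - <<'E'
from rel import *
rel([511.1,-28.4,67],3.224)
c=np.array([584.4,-4.3]);a=.082;y=np.array([-np.sin(a),np.cos(a)]);x=np.array([np.cos(a),np.sin(a)])
s=robot.read_state();d=s["position"][:2]-c;print("chase",d@x,d@y)
ims=[]
for n in("top","scene"):
    im=viewer.read_camera(n); u=proj(n,[511,-20,40])[0].astype(int)
    ims.append(cv2.resize(im[u[1]-30:u[1]+30,u[0]-38:u[0]+37],None,fx=5.3,fy=5.3,interpolation=2))
cv2.imwrite("pics/near4.png",np.hstack(ims))
E
```

```text
t 10.65 pos [510.9 -28.4  89.5] yaw -3.06 tilt [-0.e+00  2.e-04 -1.e+00] F [-0.5 -0.1 -1.5] w 10.9 q [ 0.32  0.9  -0.63  1.85  0.83  0.67  0.84]
shift cm [-0.02 -0.    2.25]
turn wz -0.0010334782079350902
chase -75.19354626098263 -17.979724912624192
```

View pics/near4.png

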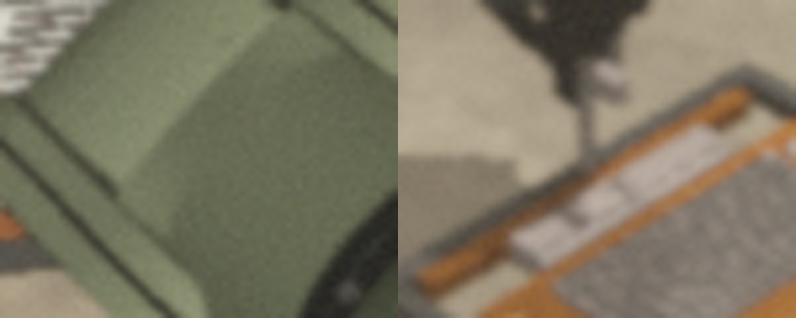

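The scene view shows the key upright, just above the quoin's middle line, short of the keyway. I lower it gently.

Emit:
apply_moves --pt "0 0 1 0 0 0 1" --pt "0 0 0.8 0 0 0 1" --pt "0 0 0.3 0 0 0 1" --pt "0 0 0.1 0 0 0 1" --pt "0 0 0 0 0 0 1" --pt "0 0 0 0 0 0 1"

```text
t: 11.35
position: [511.0, -28.5, 67.5]
eef_rot: [-0.041, 0.999, 0.0, 0.0]
force: [0.3, 0.2, -2.4]
width: 10.6
grip_force: 49.4
```

Emit:
apply_moves --pt "0 0 0.05 0 0 0 1" --pt "0 0 0.05 0 0 0 1" --pt "0 0 0 0 0 0 1"

```text
t: 11.65
position: [510.9, -28.6, 66.3]
eef_rot: [-0.041, 0.999, 0.0, -0.0]
force: [-0.3, 0.2, -1.0]
width: 11.0
grip_force: 49.4
```

Emit:
apply_moves --pt "0 0 0.05 0 0 0 1" --pt "0 0 0.05 0 0 0 1" --pt "0 0 0 0 0 0 1"

```text
t: 11.95
position: [510.9, -28.6, 65.3]
eef_rot: [-0.041, 0.999, 0.0, 0.0]
force: [-0.3, -0.0, -0.4]
width: 10.7
grip_force: 49.7
```

Emit:
apply_moves --pt "0 0 0.04 0 0 0 1" --pt "0 0 0 0 0 0 1" --pt "0 0 0 0 0 0 1"

```text
t: 12.25
position: [511.0, -28.6, 65.2]
eef_rot: [-0.041, 0.999, -0.0, 0.0]
force: [-0.2, -0.7, 6.4]
width: 11.4
grip_force: 50.7
```

Emit:
apply_moves --pt "0 0 0 0 0 0 1" --pt "0 0.1 0 0 0 0 1" --pt "0 0.15 0 0 0 0 1" --pt "0 0.15 0 0 0 0 1" --pt "0 0.15 0 0 0 0 1" --pt "0 0.15 0 0 0 0 1" --pt "0 0.15 0 0 0 0 1" --pt "0 0.15 0 0 0 0 1" --pt "0 0.15 0 0 0 0 1" --pt "0 0.15 0 0 0 0 1" --newtons 70

```text
t: 13.25
position: [510.0, -16.7, 65.2]
eef_rot: [-0.041, 0.999, -0.001, 0.0]
force: [0.3, -5.1, 7.7]
width: 10.7
grip_force: 71.9
```

Emit:
apply_moves --pt "0 0.1 0 0 0 0 1" --pt "0 0.1 0 0 0 0 1" --pt "0 0 0 0 0 0 1"

```text
t: 13.55
position: [509.8, -14.3, 65.2]
eef_rot: [-0.041, 0.999, -0.001, 0.0]
force: [0.5, -4.4, 6.9]
width: 10.6
grip_force: 71.6
```

Emit:
apply_moves --pt "0 0.1 0 0 0 0 1" --pt "0 0.1 0 0 0 0 1" --pt "0 0.1 0 0 0 0 1"

```text
t: 13.85
position: [509.6, -11.5, 65.2]
eef_rot: [-0.041, 0.999, -0.001, 0.0]
force: [-0.1, -4.5, 6.7]
width: 10.6
grip_force: 71.6
```

Emit:
apply_moves --pt "0 0.1 0 0 0 0 1" --pt "0 0 0 0 0 0 1"

```text
t: 14.05
position: [509.5, -10.3, 65.2]
eef_rot: [-0.041, 0.999, -0.001, 0.0]
force: [-0.4, -3.9, 7.6]
width: 10.4
grip_force: 71.6
```

Emit:
apply_moves --pt "0 0.1 0 0 0 0 1" --pt "0 0 0 0 0 0 1"

```text
t: 14.25
position: [509.4, -9.4, 65.2]
eef_rot: [-0.041, 0.999, -0.001, 0.0]
force: [1.7, -5.0, 6.4]
width: 10.7
grip_force: 71.6
```

Emit:
apply_moves --pt "0 0.07 0 0 0 0 1" --pt "0 0 0 0 0 0 1"

```text
t: 14.45
position: [509.4, -8.7, 65.1]
eef_rot: [-0.041, 0.999, -0.001, 0.0]
force: [0.6, -5.2, 6.0]
width: 10.7
grip_force: 71.5
```

Emit:
apply_moves --pt "0 0.07 0 0 0 0 1" --pt "0 0 0 0 0 0 1"

```text
t: 14.65
position: [509.3, -7.8, 65.1]
eef_rot: [-0.041, 0.999, -0.001, 0.0]
force: [1.3, -3.7, 4.9]
width: 10.6
grip_force: 71.3
```

Emit:
apply_moves --pt "0 0.07 0 0 0 0 1" --pt "0 0 0 0 0 0 1"

```text
t: 14.85
position: [509.1, -6.6, 64.9]
eef_rot: [-0.041, 0.999, 0.0, 0.0]
force: [-0.7, -0.7, -2.4]
width: 11.3
grip_force: 70.3
```

It has dropped: the vertical force is gone. I test by pushing down.

Emit:
apply_moves --pt "0 0.03 0.05 0 0 0 1" --pt "0 0 0.05 0 0 0 1" --pt "0 0 0 0 0 0 1"

```text
t: 15.15
position: [508.9, -6.1, 63.7]
eef_rot: [-0.041, 0.999, 0.0, -0.0]
force: [-0.5, 0.3, -1.1]
width: 10.8
grip_force: 70.3
```

Emit:
apply_moves --pt "0 0 0.05 0 0 0 1" --pt "0 0 0.05 0 0 0 1" --pt "0 0 0 0 0 0 1"

```text
t: 15.45
position: [509.0, -6.3, 62.8]
eef_rot: [-0.041, 0.999, 0.0, -0.0]
force: [-0.4, 0.2, -2.3]
width: 10.7
grip_force: 70.3
```

Emit:
apply_moves --pt "0 0 0.1 0 0 0 1" --pt "0 0 0.1 0 0 0 1" --pt "0 0 0.1 0 0 0 1" --pt "0 0 0.1 0 0 0 1" --pt "0 0 0 0 0 0 1"

```text
t: 15.95
position: [509.0, -6.2, 58.8]
eef_rot: [-0.041, 0.999, 0.0, -0.0]
force: [-0.4, -0.6, -1.5]
width: 10.4
grip_force: 70.3
```

Emit:
apply_moves --pt "0 0 0.1 0 0 0 1" --pt "0 0 0.1 0 0 0 1" --pt "0 0 0.1 0 0 0 1" --pt "0 0 0.1 0 0 0 1" --pt "0 0 0.08 0 0 0 1" --pt "0 0 0 0 0 0 1"

```text
t: 16.55
position: [509.0, -6.2, 54.0]
eef_rot: [-0.041, 0.999, 0.0, -0.0]
force: [-0.1, -0.3, -0.8]
width: 10.9
grip_force: 70.3
```

Now I push fully down to the bottom.

Emit:
apply_moves --pt "0 0 0.06 0 0 0 1" --pt "0 0 0.05 0 0 0 1" --pt "0 0 0 0 0 0 1"

```text
t: 16.85
position: [509.0, -6.3, 53.0]
eef_rot: [-0.041, 0.999, 0.0, -0.0]
force: [0.2, -0.2, -1.3]
width: 10.3
grip_force: 70.3
```

Emit:
apply_moves --pt "0 0 0.05 0 0 0 1" --pt "0 0 0 0 0 0 1"

```text
t: 17.05
position: [509.0, -6.2, 52.5]
eef_rot: [-0.041, 0.999, 0.0, -0.0]
force: [-0.1, -0.4, -2.4]
width: 10.9
grip_force: 70.3
```

Emit:
apply_moves --pt "0 0 0 0 0 0.08 1" --pt "0 0 0 0 0 0.08 1" --pt "0 0 0 0 0 0.08 1" --pt "0 0 0 0 0 0.08 1" --pt "0 0 0 0 0 0.08 1" --pt "0 0 0 0 0 0 1"

```text
t: 17.65
position: [509.0, -6.3, 52.6]
eef_rot: [0.159, 0.987, -0.0, -0.0]
force: [-0.3, -1.4, -1.8]
width: 11.0
grip_force: 70.2
```

```bash
python3 -c "
from rel import *
rel(None); print(robot.read_state()['moment'])"
```

```text
t 17.65 pos [509.   -6.3  52.6] yaw 2.823 tilt [-1.e-04 -3.e-04 -1.e+00] F [-0.3 -1.4 -1.8] w 11.0 q [ 0.19  0.94 -0.46  1.88  0.8   0.52  0.43]
[-0.18999008 -0.06022636  0.08024457]
```

Emit:
apply_moves --pt "0 0 0 0 0 0.1 1" --pt "0 0 0 0 0 0.1 1" --pt "0 0 0 0 0 0.1 1" --pt "0 0 0 0 0 0.1 1" --pt "0 0 0 0 0 0.1 1" --pt "0 0 0 0 0 0.1 1" --pt "0 0 0 0 0 0 1"

```text
t: 18.35
position: [508.8, -6.4, 52.5]
eef_rot: [0.443, 0.897, -0.0, -0.0]
force: [-0.8, -3.0, -0.2]
width: 10.9
grip_force: 70.4
```

Emit:
apply_moves --pt "0 0 0 0 0 0.1 1" --pt "0 0 0 0 0 0.1 1" --pt "0 0 0 0 0 0.1 1" --pt "0 0 0 0 0 0.1 1" --pt "0 0 0 0 0 0.1 1" --pt "0 0 0 0 0 0.1 1" --pt "0 0 0 0 0 0.07 1" --pt "0 0 0 0 0 0 1" --pt "0 0 0 0 0 0 1"

```text
t: 19.25
position: [508.6, -6.3, 52.4]
eef_rot: [0.711, 0.703, -0.0, -0.0]
force: [-3.6, -1.6, 0.4]
width: 10.7
grip_force: 70.8
```

```bash
python3 -c "
from rel import *
rel(None); print(robot.read_state()['moment'])"
```

```text
t 19.25 pos [508.6  -6.3  52.4] yaw 1.559 tilt [-0.0011 -0.     -1.    ] F [-3.6 -1.6  0.4] w 10.7 q [ 0.03  0.91 -0.16  1.89  0.34  0.37 -0.39]
[-0.43577945  1.08184739  0.08175718]
```

Emit:
apply_moves --pt "0 0 0 0 0 -0.08 1" --pt "0 0 0 0 0 -0.08 1" --pt "0 0 0 0 0 0 1"

```text
t: 19.55
position: [509.1, -6.3, 52.4]
eef_rot: [0.653, 0.757, 0.0, -0.0]
force: [-1.8, -1.7, -1.3]
width: 11.0
grip_force: 70.3
```

Emit:
apply_moves --pt "0 0 -0.1 0 0 0 1" --pt "0 0 -0.2 0 0 0 1" --pt "0 0 0 0 0 0 1"

```text
t: 19.85
position: [509.1, -6.2, 55.8]
eef_rot: [0.655, 0.756, 0.0, 0.0]
force: [-1.4, -0.8, -0.8]
width: 11.1
grip_force: 70.2
```

Emit:
apply_moves --pt "0 0 -0.3 0 0 0 1" --pt "0 0 -0.4 0 0 0 1" --pt "0 0 -0.6 0 0 0 1" --pt "0 0 -1 0 0 0 1" --pt "0 0 -2 0 0 0 1" --pt "0 0 -2 0 0 0 1" --pt "0 0 -2 0 0 0 1" --pt "0 0 -1 0 0 0 1" --pt "0 0 0 0 0 0 1"

```text
t: 20.75
position: [509.6, -6.3, 149.7]
eef_rot: [0.655, 0.756, 0.001, 0.001]
force: [0.0, 0.3, -2.2]
width: 11.0
grip_force: 70.4
```

```bash
python3 -c "
from rel import *
rel([449.7,277.9,148],2.1)
n='scene';im=viewer.read_camera(n);u=proj(n,[509,-6,90])[0].astype(int)
cv2.imwrite('pics/near5.png',cv2.resize(im[u[1]-35:u[1]+45,u[0]-50:u[0]+50],None,fx=6,fy=6,interpolation=2))"
```

```text
t 20.75 pos [509.6  -6.3 149.7] yaw 1.714 tilt [ 2.1e-03  2.0e-04 -1.0e+00] F [ 0.   0.3 -2.2] w 11.0 q [ 0.11  0.74 -0.29  1.82  0.33  0.63 -0.24]
shift cm [28.98 -1.88  0.17]
turn wz -0.38647805066929886
```

View pics/near5.png

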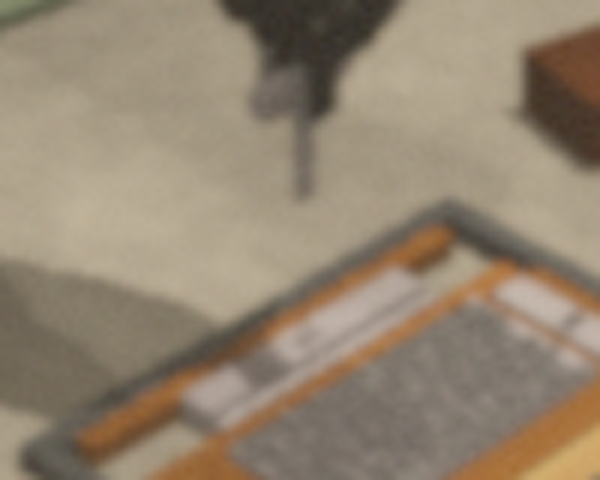

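The key is still upright in the grip and clear of the quoin. Now back to the block, using the original grasp yaw.

Emit:
apply_moves --pt "3.62 -0.23 0 0 0 0 1" --pt "3.62 -0.23 0 0 0 0 1" --pt "3.62 -0.23 0 0 0 0 1" --pt "3.62 -0.23 0 0 0 0 1" --pt "3.62 -0.23 0 0 0 0 1" --pt "3.62 -0.23 0 0 0 0 1" --pt "3.62 -0.23 0 0 0 0 1" --pt "3.62 -0.23 0 0 0 0 1"

```text
t: 21.6
position: [448.7, 279.0, 147.6]
eef_rot: [0.655, 0.756, -0.001, -0.0]
force: [0.2, 0.1, -2.0]
width: 10.7
grip_force: 70.3
```

Emit:
apply_moves --pt "0 0 0 0 0 -0.14 1" --pt "0 0 0 0 0 -0.14 1" --pt "0 0 0.5 0 0 -0.14 1" --pt "0 0 0.5 0 0 -0.14 1" --pt "0 0 0.5 0 0 -0.14 1" --pt "0 0 0.5 0 0 -0.14 1" --pt "0 0 0.5 0 0 -0.14 1" --pt "0 0 0.5 0 0 -0.14 1" --pt "0 0 0 0 0 0 1" --pt "0 0 0 0 0 0 1"

```text
t: 22.6
position: [449.3, 277.7, 118.0]
eef_rot: [0.155, 0.988, -0.0, -0.001]
force: [0.6, -0.6, -2.9]
width: 10.6
grip_force: 70.3
```

```bash
python3 -c "
from rel import *
rel([449.7,277.9,97],2.834)"
```

```text
t 22.6 pos [449.3 277.7 118. ] yaw 2.83 tilt [-1.1e-03 -1.0e-04 -1.0e+00] F [ 0.6 -0.6 -2.9] w 10.6 q [-0.35  0.84 -0.5   1.78  0.6   0.68  0.07]
shift cm [-0.03  0.04  2.1 ]
turn wz -0.004419349500529801
```

Emit:
apply_moves --pt "-0.03 0.04 0.8 0 0 0 1" --pt "0 0 1 0 0 0 1" --pt "0 0 0.5 0 0 0 1" --pt "0 0 0 0 0 0 1" --pt "0 0 0 0 0 0 1"

```text
t: 23.1
position: [449.9, 278.1, 95.5]
eef_rot: [0.153, 0.988, 0.0, -0.0]
force: [-0.0, 0.1, -1.0]
width: 10.7
grip_force: 70.3
```

Emit:
apply_moves --pt "0 0 0.15 0 0 0 1" --pt "0 0 0.15 0 0 0 1" --pt "0 0 0.15 0 0 0 1" --pt "0 0 0.15 0 0 0 1" --pt "0 0 0 0 0 0 1"

```text
t: 23.6
position: [449.9, 278.0, 89.4]
eef_rot: [0.153, 0.988, -0.0, -0.0]
force: [0.4, -0.6, -1.3]
width: 10.8
grip_force: 70.3
```

Emit:
apply_moves --pt "0 0 0.2 0 0 0 1" --pt "0 0 0.2 0 0 0 1" --pt "0 0 0.2 0 0 0 1" --pt "0 0 0.2 0 0 0 1" --pt "0 0 0 0 0 0 1"

```text
t: 24.1
position: [449.9, 278.0, 81.3]
eef_rot: [0.153, 0.988, -0.0, -0.0]
force: [0.4, 0.4, -1.4]
width: 11.1
grip_force: 70.3
```

Emit:
apply_moves --pt "0 0 0.3 0 0 0 1" --pt "0 0 0.3 0 0 0 1" --pt "0 0 0.3 0 0 0 1" --pt "0 0 0.3 0 0 0 1" --pt "0 0 0 0 0 0 1"

```text
t: 24.6
position: [449.8, 278.0, 69.1]
eef_rot: [0.153, 0.988, -0.0, -0.0]
force: [-0.3, 0.2, -1.8]
width: 10.4
grip_force: 70.3
```

Emit:
apply_moves --pt "0 0 0.3 0 0 0 1" --pt "0 0 0.3 0 0 0 1" --pt "0 0 0.3 0 0 0 1" --pt "0 0 0.3 0 0 0 1" --pt "0 0 0.2 0 0 0 1" --pt "0 0 0 0 0 0 1"

```text
t: 25.2
position: [449.9, 278.0, 55.3]
eef_rot: [0.153, 0.988, -0.0, -0.0]
force: [0.1, 0.1, -1.9]
width: 10.6
grip_force: 70.3
```

Emit:
apply_moves --pt "0 0 0.05 0 0 0 1" --pt "0 0 0 0 0 0 1" --pt "0 0 0 0 0 0 0.85" --pt "0 0 0 0 0 0 0.7" --pt "0 0 0 0 0 0 0.5" --pt "0 0 0 0 0 0 0.2" --pt "0 0 0 0 0 0 0" --pt "0 0 0 0 0 0 -0.5" --pt "0 0 0 0 0 0 -0.5" --pt "0 0 0 0 0 0 -0.5"

```text
t: 26.2
position: [449.9, 278.0, 55.0]
eef_rot: [0.153, 0.988, 0.0, -0.0]
force: [-0.3, 0.5, 0.7]
width: 64.6
grip_force: 0.0
```

Emit:
apply_moves --pt "0 0 -1 0 0 0 -0.5" --pt "0 0 -2 0 0 0 -0.5" --pt "0 0 -2.5 0 0 0 -0.5" --pt "0 0 -3 0 0 0 -0.5" --pt "0 0 -3 0 0 0 -0.5" --pt "0 0 -2 0 0 0 -0.5" --pt "-3 0 0 0 0 0 -0.5" --pt "-4 0 0 0 0 0 -0.5" --pt "-4 0 0 0 0 0 -0.5" --pt "0 0 0 0 0 0 -0.5" --pt "0 0 0 0 0 0 -0.5"

```text
t: 27.3
position: [554.7, 244.5, 190.3]
eef_rot: [0.154, 0.988, 0.0, -0.0]
force: [-0.4, 1.0, -0.1]
width: 64.0
grip_force: 0.0
```

```bash
python3 - <<'E'
from rel import *
rel(None)
ims=[]
for n,p,s in(("scene",[450,277,60],6),("top",[509,-6,17],6)):
    im=viewer.read_camera(n);u=proj(n,p)[0].astype(int)
    ims.append(cv2.resize(im[u[1]-30:u[1]+30,u[0]-33:u[0]+33],None,fx=6,fy=6,interpolation=2))
cv2.imwrite('pics/near6.png',np.hstack(ims))
E
```

```text
t 27.3 pos [554.7 244.5 190.3] yaw 2.833 tilt [-7.e-04  6.e-04 -1.e+00] F [-0.4  1.  -0.1] w 64.0 q [-0.19  0.85 -0.6   1.41  0.51  1.04  0.37]
```

View pics/near6.png

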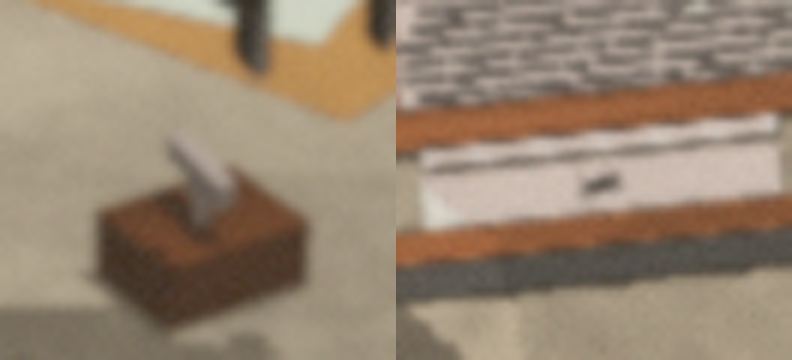

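The key stands seated and released in its block (left half). The keyway, at about (600,185) in the picture, now lies along the bar, so the cam has turned well past 1 rad.

```bash
python3 -c "
from h import *
print(robot.sign_off())"
```

```text
the job is handed in; nothing more can be done
None
```

I locked the forme by turning the key about 1.66 rad, leaving the cam at an estimated 1.3 rad or more. The key is back upright in its block, released, and the job was handed in at about 27 s (no verdict was returned).

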